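# Quick spin on the bench centrifuge

### The arm

A 6-joint arm with a two-finger parallel gripper is mounted at the origin on the work surface. World frame = base frame: x ahead of the robot, y to its left, z up, the work surface at z = 0. Lengths are in mm, angles in rad, forces in N, time in s.
With the tool pointing down it reaches from about 250 to 775 mm from the base axis. Payload 4 kg.
Tool frame: the origin (TCP) lies on the centre line of the jaws, within the pads' length; the fingertips stand 22 mm ahead of it and the grasp point (between the pads) lies 3 mm ahead of it; x points along the fingers, z is the direction in which the jaws open and shut, and the axes are right-handed (so a half turn about x gives the same grasp; the last joint's range is limited). The gripper opens to 85 mm and grips with 20 to 120 N. Pads are 22 mm wide; open, the fingers measure 114 mm over their backs; the gripper's body (76 mm by 85 mm) begins 54 mm behind the grasp point. The pads swing forward as they close: fully open they stand 13 mm farther back than shut.
Start: joints at [-0.103, 0.087, 1.371, -0, 1.684, -0.103], TCP at [550.014, -0.006, 253.341] pointing down, gripper open.
Joint ranges: [-3.1, 3.1], [-0.76, 2.03], [0.27, 2.55], [-1.08, 4.22], [0.17, 2.65], [-2.57, 2.57]. Speed limits (rad/s): [2.79, 2.79, 3.14, 3.14, 3.14, 3.14].

### API

Orientations are given as a unit quaternion [w, x, y, z].
In Python, from rig import * gives the robot as it stands.
- The arm moves only by the shell command python3 -m creep 'ROWS' [FORCE]. ROWS is JSON, a list that holds one entry, the list of rows, each a list of 7 numbers: the shift along the tool's x, y, z in mm, then the turn, a rotation vector about the tool's x, y, z in degrees, then the closure, from -1 (fully open) to 1 (shut). In form: [[[dx, dy, dz, rx, ry, rz, fingers], ...]]. A call has 1 to 10 rows; each row is the pose to reach, as a shift and turn from the pose commanded when the call began, along the tool's axes at that moment; what a row does not reach only later rows make up. A row lasts 1/8 s, in which the tool goes at most 62.5 mm and 10.7 degrees, less where a joint would pass 70% of its speed; a pose out of reach is approached as far as the arm can. A call with a gripper value outside its range is refused whole. The fingers move at their own pace and stop on an object; FORCE is the grip in N (left out, the last holds). Time passes only in rows, so rows that repeat a pose let the fingers close. It gives the time, the measured TCP pose, the force and the opening at its end, in the units of the state.
- get_state(): the state, without advancing time (a new reading comes with each control period).
- capture(name): name is "scene" or "side" or "wrist"; returns the picture (384x512x3 uint8, red, green, blue); there is no depth.
- get_calibration(name): a dict with "K" (3x3 intrinsics, pixels), "cam_to_world" (4x4, takes a point from camera to world coordinates); the wrist camera has in their place "mount" (4x4, takes a point from camera to tool coordinates, whose origin is the TCP and whose axes are the tool frame's). Camera axes: x right, y down, z forward; pixel columns grow to the right and rows downward; lengths in mm; the calibration is good to about 2 mm. The wrist camera is an equidistant fisheye: a pixel r from the principal point sees the ray r / f radians off the axis. A picture is of the moment at which its call begins: read the wrist's pose just before it. get_calibration takes no time and is no camera call.
- finish_job(): hands the job in, once; it reports no verdict.
Trained networks look in the newest picture that a camera, given by its name, has taken for a name from the list of things; names that differ only in an ending like _2 or _b are one class to them, and where a whole thing is asked for, a point or a joint stands for the part that bears it (a point fixed in the world has none). Each returns a list of dicts, best first, with "conf" (0 to 1); they miss things now and then, are a little off and sometimes report something else, mostly with a low value. They report only what shows in the picture. A call takes as long as a camera call.
- cut_out(label, camera): "region" (384x512 bool, what is visible of it).
- tip_of(label, camera): "centre" ([x, y, z] in mm, in the coordinates of the camera as it stood for that picture, good to about 4 mm: a listed point, or the origin of a listed thing).
The state is a dict: "clock": time; "q": joint angles; "joint_vel": joint speeds; "effort": joint torques, N m; "tool_pos": TCP position; "ee_rot": TCP orientation; "wrist_force": force on the tool from outside, world axes, zero at the start; "moment": the same for the moment, N m; "width": finger opening in mm.
Only numpy, scipy, OpenCV 4.12 (cv2) and the standard library are available. Lean on these libraries where they do the work, as an engineer would, in place of code of your own. Each camera call takes 0.05 s, during which the arm holds its last target. There are 200 camera calls.

### The job

Give the samples in the bench centrifuge a quick spin: first shut its lid fully, then twist the bar-shaped spring knob on the sloping front panel clockwise as far as it goes and keep it there for two seconds. Then let it go so that it springs back to rest, with the lid still shut, and leave the round speed dial and everything else on the bench as they were.

Things in the scene. Friction and masses are not known exactly. Their poses are not given: they have to be found in the camera images.
- centrifuge: Fixed cream centrifuge, 270 (x) x 230 (y) x 125 mm high without lid. Origin: centre of its underside; x from front (robot side) to rear, z up. Its front 90 mm is a panel sloping up to the rear at 35 degrees (62 to 125 mm high). The spring knob's axis meets it at (-90, 50, 93.5) mm, the dial's at (-102, -60, 85); both are square to the panel: 35 degrees from vertical, leaning to the front.
- lid (a joint): Lid angle in rad: 0 shut, grows as its front edge rises, to 1.25; starts at 0.55 to 0.95. Cream plate 170 mm front to rear, 190 wide, 14 thick, 0.3 kg, hinged along its rear lower edge over the rotor well. The stiff hinge stays where it is left; 2 to 4 N down on the front edge closes it.
- lid_hinge (a point): Middle of the lid's hinge line, at (115, 0, 127) mm in the centrifuge's frame; it does not move. Its axes are those of the centrifuge; the lid turns about y.
- lid_edge (a point): Point on the upper face of the lid, midway across its width and 10 mm behind its front edge. It lies 160 mm in front of the hinge line and 14 mm above it when shut (141 mm above the bench), and swings with the lid. Its axes turn with the lid.
- pulse_knob (a joint): Turn of the spring knob in rad: 0 at rest, grows clockwise as seen by somebody facing the panel, hard stop at 1.05. A spring drives it back to 0 in about half a second when let go; it takes 0.03 N m to start and 0.09 N m at the stop.
- knob_grip (a point): On the spring knob's axis, 24 mm out from the panel. The knob: a black bar 46 long, 14 thick, from 6 to 34 mm out from the panel, on a flat round skirt 48 mm across, with a white line on top at one end. The point's z points out of the panel along the axis, x along the bar (at rest straight up the slope), y across it; they turn with it.
- dial_mark (a point): Mark on the rim of the round speed dial (black, 32 mm across, 16 mm high) on the panel to the right of the spring knob, 13 mm from the dial's axis. Not to be turned.
- gel_bottle: Clear pump bottle 60 mm across, 186 mm tall, loose, right of the centrifuge. Origin: centre of its underside.
- tube_rack: White rack with eight capped tubes, 100 x 50 x 80 mm, loose, left of the centrifuge. Origin: centre of its underside.
- sample_jar: Clear jar with a white lid, 56 mm across, 70 mm tall, loose, left of the front panel. Origin: centre of its underside.
- calculator: Grey desk calculator, 130 x 80 x 20 mm, loose, right of the front panel. Origin: centre of its underside.
- pen: White pen, 140 mm long, 10 mm thick, lying loose along the right side of the centrifuge. Origin: under its middle.

How it is judged:
By the outcome, as a careful person would: the job done as asked, in the order asked, and still so for the second after the job is handed in, with the robot touching nothing.
It also fails if it takes over 51 s, if anything falls off the work surface, if the arm or the gripper's body presses on something with over 40 N, if the wrist force passes 120 N, or if a joint passes its speed limit or range.

## Working session

There is one attempt and no reset: what is moved stays moved. The work goes in short steps, Python scripts to look and compute and a shell command to move; the robot and the scene stay as the last step left them, time stands still between calls to the robot, and variables do not carry over. Pictures are saved under pics/ and viewed, about 8 in all and at most 12, crops included, and the job is handed in when it is done.

```bash
ls; mkdir -p pics; cat > h.py <<'E'
from rig import *
import numpy as np, cv2
from scipy.spatial.transform import Rotation as R
def Rq(q): return R.from_quat([q[1],q[2],q[3],q[0]])
def tool():
    s=get_state(); T=np.eye(4); T[:3,:3]=Rq(s["ee_rot"]).as_matrix(); T[:3,3]=s["tool_pos"]; return T
def camT(n):
    c=get_calibration(n)
    return np.array(c["cam_to_world"]) if "cam_to_world" in c else tool()@np.array(c["mount"])
def find(label,cam,T):
    return [(np.round((T@np.r_[d["centre"],1])[:3],1),round(d["conf"],2)) for d in tip_of(label,cam)[:2]]
E
python3 - <<'E'
from h import *
s=get_state(); print({k:np.round(v,3) for k,v in s.items()})
print(tool().round(3))
ims=[]
for n in ["scene","side","wrist"]:
    T=camT(n); im=capture(n); ims.append(im)
    for l in ["centrifuge","lid_hinge","lid_edge","knob_grip","dial_mark","gel_bottle","tube_rack","sample_jar","calculator","pen"]:
        print(n,l,find(l,n,T))
cv2.imwrite("pics/a.png",cv2.resize(np.hstack(ims[:2])[:,:,::-1],(800,300),interpolation=cv2.INTER_AREA))
E
```

```text
pics
{'clock': np.float64(0.0), 'q': array([-0.103,  0.088,  1.372,  0.   ,  1.684, -0.103]), 'joint_vel': array([-0.002,  0.   , -0.001, -0.001, -0.002, -0.   ]), 'effort': array([ 0.0000e+00, -3.5186e+01, -3.1328e+01,  0.0000e+00,  1.1000e-02,
        0.0000e+00]), 'tool_pos': array([5.49553e+02, 4.40000e-02, 2.52112e+02]), 'ee_rot': array([0.706, 0.   , 0.708, 0.   ]), 'wrist_force': array([-0.516, -0.271,  0.098]), 'moment': array([-0.005,  0.006, -0.027]), 'width': np.float64(85.538)}
[[-2.00000e-03 -0.00000e+00  1.00000e+00  5.49553e+02]
 [ 0.00000e+00  1.00000e+00  0.00000e+00  4.40000e-02]
 [-1.00000e+00  0.00000e+00 -2.00000e-03  2.52112e+02]
 [ 0.00000e+00  0.00000e+00  0.00000e+00  1.00000e+00]]
scene centrifuge []
scene lid_hinge [(array([6.884e+02, 5.000e-01, 1.227e+02]), 0.89)]
scene lid_edge [(array([579.4,  10. , 247.5]), 0.9)]
scene knob_grip [(array([472.7,  68.5, 115. ]), 0.39)]
scene dial_mark [(array([452.9, -51.2,  96.9]), 0.54)]
scene gel_bottle [(array([ 5.861e+02, -2.067e+02, -2.000e-01]), 0.73)]
scene tube_rack [(array([670.2, 196.5,  -2.2]), 0.8)]
scene sam
[... 729 characters left out ...]
]
side pen [(array([ 558. , -127.4,    5.5]), 0.6), (array([457.9, -58.3, 101.1]), 0.32)]
wrist centrifuge [(array([571.6,   7.2,  -1. ]), 0.65)]
wrist lid_hinge [(array([685.4,  -1.9, 128.3]), 0.69)]
wrist lid_edge [(array([581.8,   8.2, 252.5]), 0.94)]
wrist knob_grip [(array([473.2,  65.8, 117.1]), 0.61)]
wrist dial_mark [(array([451.8, -54.1, 102.1]), 0.66), (array([ 439.8, -209.3,   -0.5]), 0.65)]
wrist gel_bottle [(array([ 586.1, -208.9,    3.1]), 0.63)]
wrist tube_rack [(array([672.3, 200.6,   1.3]), 0.83), (array([ 4.373e+02, -2.098e+02,  4.000e-01]), 0.53)]
wrist sample_jar [(array([482.3, 201.9,   2.9]), 0.71)]
wrist calculator [(array([ 436.3, -209.4,   -0.7]), 0.71)]
wrist pen []
```

View pics/a.png

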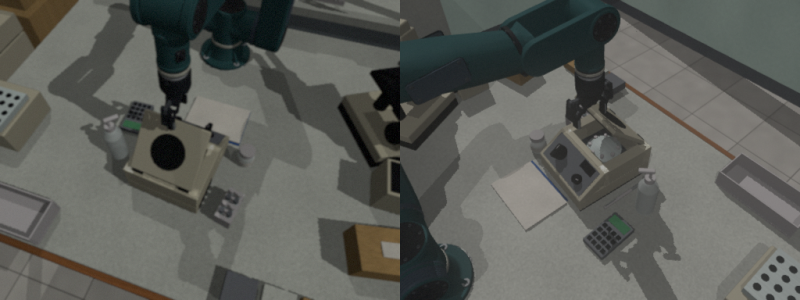

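```bash
cat > fit.py <<'E'
from h import *
from scipy.optimize import least_squares
obs=[("h",686.3,-1.8),("k",473.1,67),("h",685.3,-2),("c",573.6,8)]
loc={"h":(115,0),"k":(-103.8,50),"c":(0,0)}
lid=np.array([581.,9.5]); 
def f(p):
    c,s=np.cos(p[2]),np.sin(p[2]); r=[]
    for n,x,y in obs:
        a,b=loc[n]; r+=[c*a-s*b+p[0]-x,s*a+c*b+p[1]-y]
    d=lid-p[:2]; r.append(-s*d[0]+c*d[1]); return r   # lid edge on y=0
p=least_squares(f,[573,8,0]).x; print(p,np.degrees(p[2]),np.round(f(p),1))
C=R.from_euler("z",p[2]).as_matrix(); o=np.array([*p[:2],0])
print("knob grip",C@[-103.8,50,113.2]+o,"normal",C@[-np.sin(.6109),0,np.cos(.6109)],"upslope",C@[np.cos(.6109),0,np.sin(.6109)])
e=C.T@(np.array([581,9.5,251.5])-o); d=e-[115,0,127]
print("edge local",e,"theta",np.arctan2(d[2],-d[0])-np.arctan2(14,160))
E
python3 fit.py
```

```text
[ 5.72077148e+02  8.57860622e+00 -8.89675056e-02] -5.097462584192816 [ 0.3  0.2  0.   0.6  1.3  0.4 -1.5  0.6  1.7]
knob grip [473.13018662  67.60350557 113.2       ] normal [-0.5713363   0.0509649   0.81913211] upslope [ 0.81589244 -0.07278004  0.57360491]
edge local [  8.80569567   1.71054668 251.5       ] theta 0.7773049784564487
```

The centrifuge fits a pose of (572, 9) mm with a yaw of −5°. The lid is at about 0.78 rad and its front edge stands between the open fingers. I'll rise, close the fingers and go over the lid.

```bash
python3 -m creep '[[[-40,0,0,0,0,0,-1],[-75,0,0,0,0,0,0],[-75,0,0,0,0,0,1],[-75,0,0,0,0,0,1],[-75,4,25,0,0,0,1],[-75,8,50,0,0,0,1],[-50,8,50,0,0,0,1],[-25,8,50,0,0,0,1],[-12,8,50,0,0,0,1],[-12,8,50,0,0,0,1]]]' 30
```

```text
clock: 2.9
tool_pos: [599.2, 8.0, 263.2]
ee_rot: [0.706, 0.0, 0.708, 0.0]
wrist_force: [-0.4, -0.3, -0.3]
width: 0.1
```

```bash
python3 -m creep '[[[12,0,0,0,0,0,1],[22,0,-5,0,0,0,1],[33,0,-10,0,0,0,1],[48,0,-22,0,0,0,1],[58,0,-28,0,0,0,1],[68,0,-35,0,0,0,1],[80,0,-43,0,0,0,1],[90,0,-49,0,0,0,1],[97,0,-53,0,0,0,1],[99,0,-53,0,0,0,1]]]'; python3 - <<'E'
from h import *
T=camT("wrist"); im=capture("wrist")
print(find("lid_edge","wrist",T),find("knob_grip","wrist",T))
T=camT("side"); i2=capture("side"); print(find("lid_edge","side",T),find("knob_grip","side",T))
cv2.imwrite("pics/b.png",cv2.resize(np.hstack([im,i2])[:,:,::-1],(800,300),interpolation=cv2.INTER_AREA))
E
```

```text
clock: 4.15
tool_pos: [545.9, 8.0, 165.6]
ee_rot: [0.706, 0.0, 0.708, -0.0]
wrist_force: [-1.9, 0.2, 2.4]
width: -0.0
[(array([527. ,  11.5, 148.7]), 0.82)] [(array([470.8,  68.4, 116.5]), 0.83)]
[(array([528.5,  14.7, 147.7]), 0.94)] [(array([472.7,  67.7, 110.7]), 0.75)]
```

View pics/b.png

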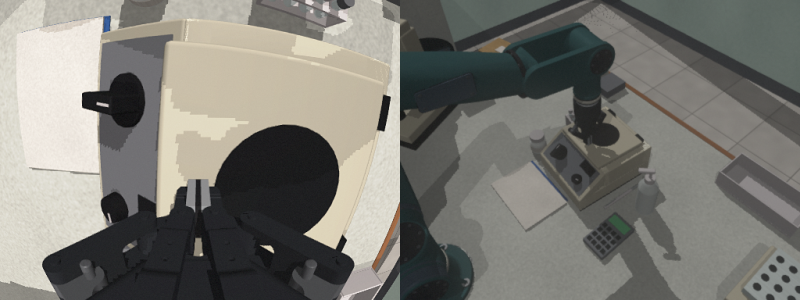

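The lid is nearly shut and the fingertip is on it. Next I'll press until there is a clear reaction.

```bash
python3 -m creep '[[[2,0,0,0,0,0,1],[4,0,0,0,0,0,1],[5,0,0,0,0,0,1],[5,0,0,0,0,0,1]]]'
```

```text
clock: 4.95
tool_pos: [547.1, 8.0, 163.0]
ee_rot: [0.707, -0.0, 0.707, -0.0]
wrist_force: [-4.0, 0.5, 7.0]
width: -0.2
```

```bash
python3 -m creep '[[[2,0,0,0,0,0,1],[4,0,0,0,0,0,1],[4,0,0,0,0,0,1]]]'; python3 - <<'E'
from h import *
T=camT("wrist"); capture("wrist")
print(find("lid_edge","wrist",T),find("knob_grip","wrist",T),find("dial_mark","wrist",T))
T=camT("side");capture("side"); print(find("lid_edge","side",T))
E
```

```text
clock: 5.32
tool_pos: [547.1, 8.0, 162.9]
ee_rot: [0.708, -0.0, 0.706, -0.0]
wrist_force: [-9.2, 0.4, 20.9]
width: 0.3
[(array([527.5,  13.4, 143.9]), 0.97)] [(array([472.2,  64.8, 116. ]), 0.76)] [(array([452.2, -50.2, 101.3]), 0.92)]
[(array([528.6,  13.1, 140.8]), 0.7)]
```

The lid is shut: force rose to 21 N with no further travel. Next I'll lift off and work out the pre-grasp.

```bash
python3 -m creep '[[[-50,0,0,0,0,0,1],[-100,0,-20,0,0,0,0],[-140,0,-50,0,0,0,-1],[-140,0,-70,0,0,0,-1],[-140,0,-70,0,0,0,-1]]]'; cat > tgt.py <<'E'
from h import *
import sys
out=float(sys.argv[1]); k=np.array([float(v) for v in sys.argv[2].split(",")]); yaw=np.radians(float(sys.argv[3])) if len(sys.argv)>3 else -.089
C=R.from_euler("z",yaw).as_matrix(); n=C@[-np.sin(.6109),0,np.cos(.6109)]; yb=C@[0,1,0]
G=np.c_[-n,np.cross(yb,-n),yb]
P=k+n*(out-24+3)   # TCP 3 mm behind grasp point
T=tool(); print("now",T[:3,3].round(1)); print("shift",(T[:3,:3].T@(P-T[:3,3])).round(1),"rotvec",np.degrees(R.from_matrix(T[:3,:3].T@G).as_rotvec()).round(1),"P",P.round(1))
E
python3 tgt.py 110 472.5,67.3,114; python3 - <<'E'
from h import *
T=camT("wrist"); capture("wrist"); print(find("lid_edge","wrist",T),find("knob_grip","wrist",T))
T=camT("side");capture("side"); print(find("lid_edge","side",T),find("knob_grip","side",T))
E
```

```text
clock: 6.25
tool_pos: [476.6, 8.0, 298.3]
ee_rot: [0.708, -0.0, 0.706, -0.0]
wrist_force: [0.0, -0.4, -1.1]
width: 72.2
now [476.6   8.  298.3]
shift [111.2  63.8 -55.2] rotvec [-82.1 -25.8 -28.2] P [421.7  71.8 186.9]
[(array([527.8,  10.6, 144.2]), 0.7)] [(array([472. ,  67.6, 115.4]), 0.61)]
[(array([531.5,  14.7, 140.4]), 0.89)] [(array([475.3,  64.5, 112.6]), 0.73)]
```

```bash
python3 -m creep '[[[0,10,-20,-9,-3,-3,-1],[0,20,-40,-18,-6,-6,-1],[0,30,-55,-27,-8,-9,-1],[0,40,-55,-36,-11,-12,-1],[10,50,-55,-45,-14,-15,-1],[20,64,-55,-54,-17,-18,-1],[40,64,-55,-63,-20,-21,-1],[65,64,-55,-72,-23,-25,-1],[90,64,-55,-82,-26,-28,-1],[111,64,-55,-82,-26,-28,-1]]]'; python3 - <<'E'
from h import *
T=camT("wrist"); im=capture("wrist"); print(find("lid_edge","wrist",T),find("knob_grip","wrist",T),find("dial_mark","wrist",T))
T=camT("side");capture("side"); print(find("lid_edge","side",T),find("knob_grip","side",T))
T=camT("scene");capture("scene"); print(find("lid_edge","scene",T),find("knob_grip","scene",T))
cv2.imwrite("pics/c.png",im[:,:,::-1])
print(get_state()["q"])
E
python3 tgt.py 60 473,67,113.5
```

```text
clock: 7.8
tool_pos: [420.9, 71.6, 183.9]
ee_rot: [0.642, -0.61, 0.354, 0.3]
wrist_force: [0.4, -0.6, 1.3]
width: 85.4
[(array([530.3,  11.3, 144.2]), 0.91)] [(array([473.5,  67.8, 112. ]), 0.75)] [(array([453.9, -53.1,  99.3]), 0.95)]
[(array([531.4,  13.7, 142.6]), 0.93)] [(array([473.1,  65.1, 113.1]), 0.81)]
[(array([525. ,  16.3, 138.5]), 0.75), (array([474.2,  70. , 116. ]), 0.28)] [(array([472.1,  70.2, 111.1]), 0.71)]
[ 0.11686185 -0.57224749  2.13070995 -0.13583907  0.98594411 -1.32390221]
now [422.6  72.2 187.5]
shift [50.7  0.9 -0.9] rotvec [-0.1  0.3 -0. ] P [450.7  69.  145.4]
```

View pics/c.png

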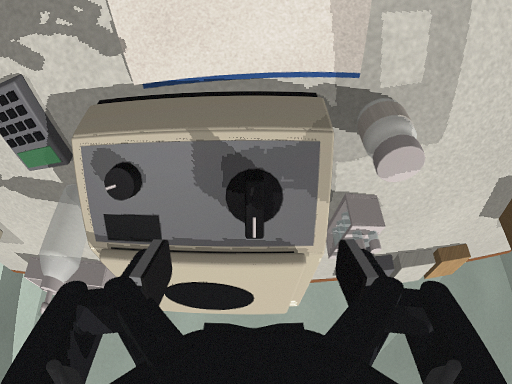

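```bash
python3 -m creep '[[[30,0,0,0,0,0,-1],[60,0,0,0,0,0,-0.5],[75,0,0,0,0,0,-0.3],[81,0,0,0,0,0,-0.2],[81,0,0,0,0,0,0.2],[81,0,0,0,0,0,0.5],[81,0,0,0,0,0,1],[81,0,0,0,0,0,1],[81,0,0,0,0,0,1],[81,0,0,0,0,0,1]]]' 40; python3 tgt.py 29 473,67,113.5; python3 -c "
from h import *
print(get_state()['moment'])
T=camT('wrist'); im=capture('wrist'); cv2.imwrite('pics/d.png',im[:,:,::-1])"
```

```text
clock: 9.55
tool_pos: [468.5, 68.1, 121.1]
ee_rot: [0.642, -0.611, 0.353, 0.299]
wrist_force: [-6.0, -1.6, 6.7]
width: 13.0
now [468.5  68.1 121.1]
shift [ 0.9  0.6 -0.7] rotvec [-0.1  0.2 -0. ] P [468.4  67.4 120.1]
[-0.24671661  0.4970214  -0.17222357]
```

View pics/d.png

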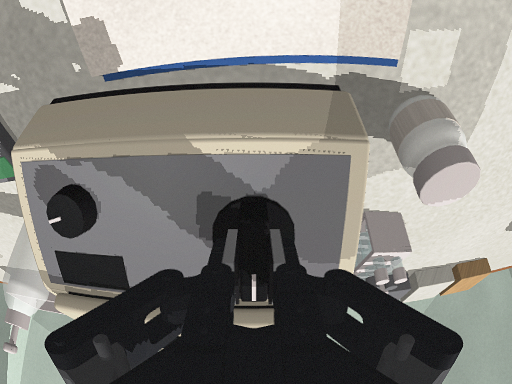

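The bar is gripped between the pads. There is a 9 N axial push, so I'll back off 2 mm while twisting.

```bash
python3 -m creep '[[[-2,0,0,0,0,0,1],[-2,0,0,9,0,0,1],[-2,0,0,18,0,0,1],[-2,0,0,27,0,0,1],[-2,0,0,36,0,0,1],[-2,0,0,45,0,0,1],[-2,0,0,52,0,0,1],[-2,0,0,57,0,0,1],[-2,0,0,60,0,0,1],[-2,0,0,60,0,0,1]]]'; python3 -c "
from h import *
s=get_state(); T=tool(); print('tool-frame F',(T[:3,:3].T@s['wrist_force']).round(2),'M',(T[:3,:3].T@s['moment']).round(3),s['q'].round(2))
W=camT('wrist');im=capture('wrist');print(find('lid_edge','wrist',W))
cv2.imwrite('pics/e.png',im[:,:,::-1])"
```

```text
clock: 10.85
tool_pos: [467.7, 67.1, 120.9]
ee_rot: [0.861, -0.209, 0.456, 0.082]
wrist_force: [11.2, -6.6, -8.6]
width: 13.0
tool-frame F [13.82 -7.17  1.29] M [-0.106 -0.11  -1.014] [ 0.09 -0.38  2.16 -0.14  0.77 -0.28]
[]
```

View pics/e.png

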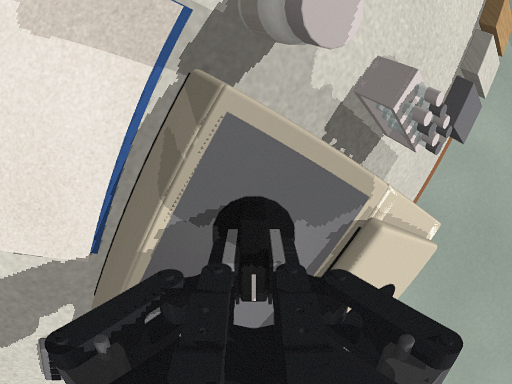

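```bash
python3 -m creep '[[[1,0,0,2,0,0,1],[1,0,0,4,0,0,1],[1,0,0,5,0,0,1],[1,0,0,5,0,0,1]]]'; python3 -c "
from h import *
s=get_state(); T=tool(); print('tool-frame F',(T[:3,:3].T@s['wrist_force']).round(2),'M',(T[:3,:3].T@s['moment']).round(3),s['q'].round(3))"; python3 tgt.py 29 473,67,113.5
```

```text
clock: 11.45
tool_pos: [467.8, 67.0, 120.8]
ee_rot: [0.869, -0.173, 0.459, 0.062]
wrist_force: [0.9, -5.3, 1.0]
width: 13.1
tool-frame F [-0.07 -5.37 -0.7 ] M [-1.289  0.492 -0.834] [ 0.086 -0.384  2.159 -0.143  0.769 -0.193]
now [467.8  67.  120.8]
shift [1.  0.4 0.3] rotvec [-64.8   0.   -0.1] P [468.4  67.4 120.1]
```

The moment jumped from 0.1 to 1.3 N m, so the knob is at the hard stop. I'll hold it there for 2.5 s.

```bash
python3 -m creep '[[[0,0,0,0,0,0,1],[0,0,0,0,0,0,1],[0,0,0,0,0,0,1],[0,0,0,0,0,0,1],[0,0,0,0,0,0,1],[0,0,0,0,0,0,1],[0,0,0,0,0,0,1],[0,0,0,0,0,0,1],[0,0,0,0,0,0,1],[0,0,0,0,0,0,1]]]';python3 -m creep '[[[0,0,0,0,0,0,1],[0,0,0,0,0,0,1],[0,0,0,0,0,0,1],[0,0,0,0,0,0,1],[0,0,0,0,0,0,1],[0,0,0,0,0,0,1],[0,0,0,0,0,0,1],[0,0,0,0,0,0,1],[0,0,0,0,0,0,1],[0,0,0,0,0,0,1]]]'; python3 -c "
from h import *
s=get_state(); T=tool(); print('M',(T[:3,:3].T@s['moment']).round(3))
for c in ['side','scene','wrist']:
    W=camT(c);capture(c);print(c,find('lid_edge',c,W))"
```

```text
clock: 12.7
tool_pos: [467.7, 67.0, 120.8]
ee_rot: [0.869, -0.173, 0.459, 0.062]
wrist_force: [0.0, -5.1, -0.2]
width: 13.1
clock: 13.95
tool_pos: [467.7, 67.0, 120.8]
ee_rot: [0.869, -0.173, 0.459, 0.062]
wrist_force: [-0.2, -5.6, -0.8]
width: 13.3
M [-1.293  0.426 -0.885]
side [(array([527.6,  12.9, 145.1]), 0.74)]
scene [(array([524.9,  17.8, 140.3]), 0.79), (array([472.9,  71.2, 116.3]), 0.57)]
wrist [(array([686.1,  -3.1, 129.8]), 0.56)]
```

```bash
python3 -m creep '[[[0,0,0,0,0,0,0.2],[0,0,0,0,0,0,-0.35],[0,0,0,0,0,0,-0.35],[0,0,0,0,0,0,-0.35],[0,0,0,0,0,0,-0.35],[-15,0,0,0,0,0,-0.35],[-40,0,0,0,0,0,-0.35],[-80,0,0,0,0,0,-0.35],[-120,0,0,0,0,0,-0.35],[-120,0,0,0,0,0,-0.35]]]'; python3 - <<'E'
from h import *
ims=[]
for c in ["wrist","side","scene"]:
    T=camT(c); im=capture(c); ims.append(im)
    for l in ["lid_edge","knob_grip","dial_mark","gel_bottle","tube_rack","sample_jar","calculator","pen"]: print(c,l,find(l,c,T)[:1])
a=np.hstack([ims[0],cv2.resize(ims[1][130:290,150:363],(512,384))])
cv2.imwrite("pics/f.png",cv2.resize(a[:,:,::-1],(800,300),interpolation=cv2.INTER_AREA))
E
```

```text
clock: 15.5
tool_pos: [400.1, 74.4, 223.6]
ee_rot: [0.872, -0.17, 0.455, 0.063]
wrist_force: [-0.2, 0.7, -0.2]
width: 57.4
wrist lid_edge [(array([526.1,  13.9, 144.3]), 0.77)]
wrist knob_grip [(array([471.7,  69.4, 113.8]), 0.62)]
wrist dial_mark [(array([452.8, -51.5,  99.9]), 0.46)]
wrist gel_bottle [(array([481.2, 200.8,   1.3]), 0.73)]
wrist tube_rack [(array([673. , 198.5,  -3.4]), 0.94)]
wrist sample_jar [(array([483.2, 199.4,   0.6]), 0.79)]
wrist calculator []
wrist pen []
side lid_edge [(array([529.7,  15.1, 143.7]), 0.72)]
side knob_grip [(array([473.7,  66.8, 113.2]), 0.51)]
side dial_mark [(array([456.1, -56.4, 102. ]), 0.49)]
side gel_bottle [(array([ 585.5, -208.9,   -1. ]), 0.7)]
side tube_rack [(array([672.2, 195.3,  -3.3]), 0.74)]
side sample_jar [(array([ 4.854e+02,  2.009e+02, -2.000e-01]), 0.98)]
side calculator [(array([ 440.8, -211.4,   -0.8]), 0.93)]
side pen [(array([ 561.4, -132.1,    2.9]), 0.58)]
scene lid_edge [(array([526.1,  14.2, 141.4]), 0.94)]
scene knob_grip [(array([473.8,  70.9, 117.4]), 0.7)]
scene dial_mark [(array([451.3, -52.1,  97.3]), 0.43)]
scene gel_bottle [(array([ 586. , -205.4,    0. ]), 0.79)]
scene tube_rack [(array([ 6.721e+02,  1.956e+02, -4.000e-01]), 0.9)]
scene sample_jar [(array([482.8, 204.4,   1.2]), 0.89)]
scene calculator [(array([ 434.8, -202.1,   -4.4]), 0.69)]
scene pen []
```

View pics/f.png

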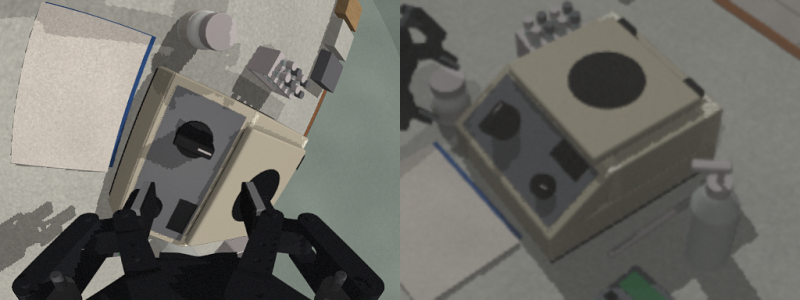

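The knob's line at (205,152) points straight up the slope again. The lid is flat and shut, the dial and the loose things are as before, and the robot is clear.

```bash
python3 -c "
from rig import *
print(finish_job())"
```

```text
the job is handed in; nothing more can be done
None
```

I shut the centrifuge lid, turned the spring knob clockwise to its stop, held it there, then let it spring back, and handed the job in. The clock stood at about 16 s.

- **Lid:** I pressed it down with closed fingers until the force rose to 21 N with no further travel. The last images put the lid edge at z ≈ 141–144 mm; shut is 141 mm.
- **Knob:** I gripped the bar and turned it clockwise. At the stop the moment jumped from 0.1 to 1.3 N m, and I held it there for over 2.5 s. After I opened the fingers and backed off, the pictures showed its white line pointing straight up the slope, as at rest.
- **Everything else:** The tube rack, jar, bottle, calculator, pen and dial mark were found within a few mm of where they started, which is within the networks' error. The final wrist force was about 0.

Some checks were weaker:
- The pen was found only in the side camera.
- In the last wrist picture the network reported the jar as the gel bottle.
- During the hold, the wrist network gave the hinge position for the lid edge; the side and scene cameras showed the lid shut.

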